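# Stand up the fallen end bracket and close the carton row

### The arm

A 6-joint arm with a two-finger parallel gripper is mounted at the origin on the work surface. World frame = base frame: x ahead of the robot, y to its left, z up, the work surface at z = 0. Lengths are in m, angles in rad, forces in N, time in s.
With the tool pointing down it reaches from about 0.35 to 0.775 m from the base axis. Payload 7.3 kg.
Tool frame: the origin (TCP) lies at the very end of the fingers, on their centre line; the grasp point (between the pads) lies 19 mm behind it (robot.pinch_z is the distance from the TCP to the grasp point, in m); z points along the fingers, y is the line along which they close (so a half turn about z gives the same grasp; the last joint's range is limited). The gripper opens to 92 mm and grips with 3 to 60 N. Pads are 19 mm wide; open, the fingers measure 130 mm over their backs; the gripper's body (75 mm by 190 mm) begins 47 mm behind the grasp point.
Start: joints at [-1.49, 0.342, 1.524, -0, 1.275, -0.146], TCP at [0.118, -0.512, 0.227] pointing down, gripper open.
Joint ranges: [-2.53, 2.53], [-0.77, 2.02], [0.04, 2.7], [-1, 4.14], [0.28, 2.66], [-3.11, 3.11]. Speed limits (rad/s): [2.57, 2.57, 3.14, 3.14, 3.14, 3.14].

### API

Orientations are given as [roll, pitch, yaw] about the fixed x, y, z axes, in that order (R = Rz(yaw) Ry(pitch) Rx(roll)).
In Python, from cell import robot gives the robot as it stands.
- The arm moves only by the tool move_arm, never from a script. Its argument "motion" is a list of rows, each a list of 6 numbers: the shift along the tool's x, y, z in units of 0.1 m (1.0 is 0.1 m), then the turn, a rotation vector about the tool's x, y, z in units of pi rad (1.0 is pi rad). In form: [[dx, dy, dz, rx, ry, rz], ...]. A call has 1 to 12 rows; each row is the pose to reach, as a shift and turn from the pose commanded when the call began, along the tool's axes at that moment, turning the shorter way round; what a row does not reach only later rows make up. A row lasts 1/8 s, in which the tool goes at most 62.5 mm and 10.7 degrees, less where a joint would pass 70% of its speed; a pose out of reach is approached as far as the arm can. A call with a number of a shift or a turn outside -1 to 1 is refused whole. A call with a gripper value outside its range is refused whole. "fingers" is the opening, from -1 (shut) to 1 (fully open), set as the call begins (left out, the last holds). The fingers move at their own pace and stop on an object; "newtons" is the grip in N (left out, the last holds). Time passes only in rows, so rows that repeat a pose let the fingers close. It gives the time, the measured TCP pose, the force, the opening and the grip force at its end, in the units of the state.
- robot.observe(): the state, without advancing time (a new reading comes with each control period).
- robot.read_camera(name): name is "scene" or "top" or "wrist"; returns a dict with "image" (384x512x3 uint8, red, green, blue), "range_z" (384x512 float32, m along the optical axis (not along the pixel's ray), 0 where there is no reading), "vfov" (degrees; the focal length in pixels is half the picture's height over the tangent of half this angle, whatever the lens; pixels are square), "cx", "cy" (the principal point, pixels), "k1" (the pictures are not rectified: a ray, as slopes to the right and down, at radius r is drawn at 1 + k1 r^2 times it, then the intrinsics apply), "extrinsics" (4x4, takes a point from camera to world coordinates); the wrist camera has in their place "hand_eye" (4x4, takes a point from camera to tool coordinates, whose origin is the TCP and whose axes are the flange's). Camera axes: x right, y up, looking along -z (the intrinsics and any distortion apply to the point x, -y, -z); pixel columns grow to the right and rows downward; lengths in m; the calibration is good to about 2 mm. A picture is of the moment at which its call begins: read the wrist's pose just before it.
- robot.hand_in(): hands the job in; it is judged then, once.
The state is a dict: "time": time; "qpos": joint angles; "qvel": joint speeds; "joint_efforts": joint torques, N m; "tool_pos": TCP position; "tool_rot": TCP orientation; "contact_force": force on the tool from outside, world axes, zero at the start; "torque": the same for the moment, N m; "opening": finger opening in m; "grip_force": force on a finger pad.
Only numpy, scipy, OpenCV 4.12 (cv2) and the standard library are available. Lean on these libraries where they do the work, as an engineer would, in place of code of your own. Each camera call takes 0.05 s, during which the arm holds its last target. There are 200 camera calls.

### The job

The loose L-shaped black metal bracket is lying on its long leg: tip it up about its corner, gently and without lifting it off the bench or letting it fall over, so that it stands on its short leg. Then slide it squarely against the row of two reagent cartons and push them together until they are snug, with no gaps, between its flat back and the fixed steel end plate. Leave the bracket and the cartons standing upright, centred on and square to the end plate, and leave the other things on the bench where they are.

Things in the scene. Friction and masses are not known exactly. Their poses are not given: they have to be found in the camera images.
- stop: Fixed steel end plate at the right (-y) end of the carton row: upright plate 120 mm wide, 100 tall, 8 thick, with a flange behind it screwed to the bench. Origin at bench height, mid-width, on the face that touches the cartons; x points level out of that face along the row (roughly world +y), y along its width, z up.
- bracket: Loose L of black-anodised aluminium, 50 mm wide, 0.35 kg. Long leg 150 mm x 10 thick, short leg 100 x 12 (lengths from the outer corner). Origin: outer corner edge, mid-width; x along the long leg's outer face, z along the short leg's, y along the edge. At the start x is level, towards the end plate, z up; standing on the short leg, x is up and z level, away from the cartons.
- bracket_leg (a point): Point on the bracket's long leg to grip across the 50 mm width: mid-width, mid-thickness, 115 mm from the corner along x, 5 mm in from the outer face. Axes as the bracket. A light grip (about 8 N) lets the bracket turn between the pads while it is tipped. Its centre of mass is 42 mm along x and 25 mm along z from the corner, so it falls over by itself past about 60 degrees.
- bracket_foot (a point): Point on the bracket's short leg to grip across the 50 mm width: mid-width, mid-thickness, 70 mm from the corner along z, 6 mm in from the outer face. Axes as the bracket. Once the bracket stands, the outer face of the long leg is the flat back that meets the cartons.
- carton_a_center (a point): Centre of the carton nearest to the end plate: a closed rigid white carton with a grey band, 45 mm thick along the row (its x), 90 mm wide (y), 80 mm tall (z), about 0.16 kg, standing on the bench near the plate, a few mm off it.
- carton_b_center (a point): Centre of the second carton, the same size and kind, next in the row with a gap of one to three cm. Together the two closed-up cartons are 90 mm thick, so the bracket's flat back finally lies 90 mm from the face of the end plate.
- pot: Bystander: small white specimen pot, 45 mm tall, 44 mm across, beside the row. Origin under its centre. Leave it alone.
- vial_jar: Bystander: small jar, 50 mm tall, 48 mm across, beside the row. Origin under its centre. Leave it alone.
- slide_box: Bystander: flat grey slide box 87 x 57 x 32 mm, beside the row. Origin under its centre. Leave it alone.
- spatula: Bystander: spatula 180 mm long, lying on the right. Origin under its centre. Leave it alone.
- reagent: Bystander: white bottle 110 mm tall, 64 mm across, on the left. Origin under its centre. Leave it alone.
- brown_bottle: Bystander: amber jar 100 mm tall, 60 mm across, on the left. Origin under its centre. Leave it alone.
- beaker: Bystander: clear beaker 80 mm tall, 70 mm across, on the left. Origin under its centre. Leave it alone.
Not all that is in view belongs to the job. What is meant by the bracket is not red, and is the larger of those in its own colour.

How it is judged:
By the outcome, as a careful person would: the job done as asked, in the order asked, and still so for the second after the job is handed in, with the robot touching nothing.
It also fails if it takes over 66 s, if anything falls off the work surface, if the arm or the gripper's body presses on something with over 40 N, if the wrist force passes 120 N, or if a joint passes its speed limit or range.

## Working session

There is one attempt and no reset: what is moved stays moved. The work goes in short steps, Python scripts to look and compute and a tool call to move; the robot and the scene stay as the last step left them, time stands still between calls to the robot, and variables do not carry over. Pictures are saved under pics/ and viewed, at most 10 in all, crops included, and the job is handed in when it is done.

Besides the shell and the picture viewer there is one more tool, called after "Emit:" as name([rows], argument=value, ...), one row to a line, values as JSON. move_arm: Moves the arm, as the interface text tells. Shifts and turns lie within -1 to 1; 1 stands for 0.1 m of shift or pi rad of turn. Its arguments: {"type":"object","properties":{"motion":{"type":"array"},"fingers":{"type":"number"},"newtons":{"type":"number"}},"required":["motion"]}

```bash
mkdir -p pics; ls
cat > h.py <<'E'
import numpy as np, cv2
from cell import robot
from scipy.spatial.transform import Rotation as R
def cloud(name):
    s=robot.observe(); c=robot.read_camera(name)
    im=c["image"]; d=c["range_z"]; H,W=d.shape
    f=H/2/np.tan(np.radians(c["vfov"])/2)
    K=np.array([[f,0,c["cx"]],[0,f,c["cy"]],[0,0,1]])
    u,v=np.meshgrid(np.arange(W),np.arange(H))
    p=cv2.undistortPoints(np.stack([u,v],-1).reshape(-1,1,2).astype(float),K,np.array([c["k1"],0,0,0,0.])).reshape(H,W,2)
    P=np.stack([p[...,0]*d,-p[...,1]*d,-d,np.ones_like(d)],-1)
    if "extrinsics" in c: T=np.array(c["extrinsics"])
    else:
        M=np.eye(4); M[:3,:3]=R.from_euler('xyz',s["tool_rot"]).as_matrix(); M[:3,3]=s["tool_pos"]; T=M@np.array(c["hand_eye"])
    Pw=(P@T.T)[...,:3]; Pw[d==0]=np.nan
    return im,Pw,T,K,c["k1"]
def save(n,im): cv2.imwrite(n,np.ascontiguousarray(im[...,::-1]))
E
python3 - <<'E'
from h import *
s=robot.observe(); print({k:np.round(v,3) for k,v in s.items()})
for n in ("scene","top"):
    im,P,T,K,k=cloud(n); save(f"pics/{n}0.png",im); print(n,np.round(T,3).tolist(),K[0,0],k); np.savez(f"{n}0.npz",im=im,P=P)
E
```

```text
pics
{'time': np.float64(0.0), 'qpos': array([-1.49 ,  0.343,  1.525, -0.   ,  1.275, -0.146]), 'qvel': array([-0.001, -0.001,  0.002,  0.001, -0.001, -0.002]), 'joint_efforts': array([  0.   , -43.125, -24.422,   0.072,   0.056,  -0.   ]), 'tool_pos': array([ 0.118, -0.511,  0.226]), 'tool_rot': array([-3.14 , -0.   ,  0.227]), 'contact_force': array([ 0.149, -0.238,  0.199]), 'torque': array([-0.015,  0.012,  0.055]), 'grip_force': np.float64(0.0), 'opening': np.float64(0.092)}
scene [[0.562, -0.47, 0.681, 1.213], [0.827, 0.342, -0.447, -0.421], [-0.023, 0.814, 0.58, 0.616], [0.0, 0.0, 0.0, 1.0]] 349.2969534880172 0.0286825212475387
top [[-0.022, 0.974, -0.225, 0.297], [-1.0, -0.021, 0.007, 0.026], [0.002, 0.226, 0.974, 1.267], [0.0, 0.0, 0.0, 1.0]] 420.5807283582075 -0.12846332585282158
```

View pics/scene0.png

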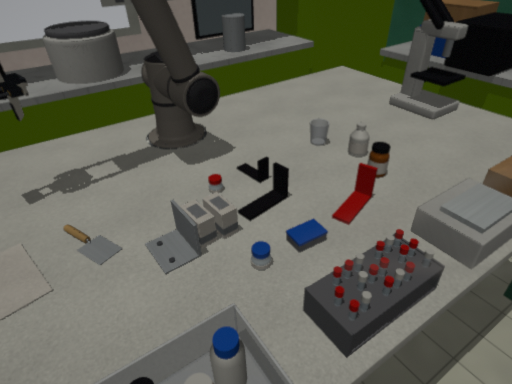

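View pics/top0.png

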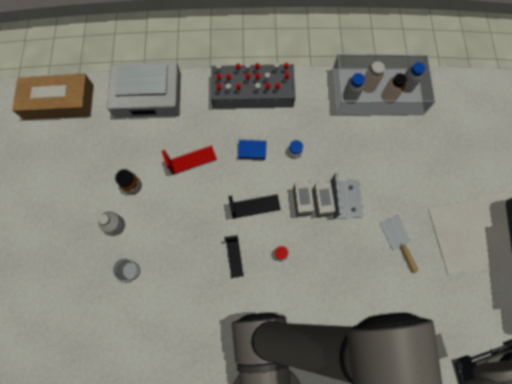

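Scene picture: a black L at (265,195) in line with the row, a smaller black L at (255,170), and a red L at (355,195). In the top view these are at (255,206), (235,256) and (190,160). The cartons are at (304,200) and (325,200), and the plate's flange is at (347,198). I choose the black L at (255,206) in the top view and will check its size by measurement and a crop.

Run:
```python
from h import *
a=np.load("top0.npz");b=np.load("scene0.npz")
save("pics/crop0.png",np.hstack([cv2.resize(a["im"][150:290,190:380],(570,420),interpolation=cv2.INTER_CUBIC)[:, :400],cv2.resize(b["im"][140:280,140:300],(400,420))]))
for n,d in(("top",a),("scene",b)):
    im=d["im"].astype(int);P=d["P"]
    def rect(nm,m):
        Q=P[m]; 
        if len(Q)<4: print(n,nm,len(Q));return
        r=cv2.minAreaRect((Q[:,:2]*1000).astype(np.float32)); print(n,nm,len(Q),np.round(r[0],1),np.round(r[1],1),round(r[2],1),"z",np.round(np.percentile(Q[:,2],[2,50,98])*1000,1))
    dark=(im.max(-1)<45)
    ok=np.isfinite(P[...,2])&(P[...,2]>0.004)&(P[...,0]>.2)&(P[...,0]<.75)&(abs(P[...,1])<.45)
    k,l,st,_=cv2.connectedComponentsWithStats((ok).astype(np.uint8),connectivity=4)
    for i in range(1,k):
        if st[i,4]>60:
            m=l==i; rect(f"c{i} rgb{im[m].mean(0).astype(int)}",m)
            for lo,hi in((.0715,.09),(.09,.11)):
                mm=m&(P[...,2]>lo)&(P[...,2]<hi)
                kk,ll,ss,_=cv2.connectedComponentsWithStats(mm.astype(np.uint8),connectivity=4)
                for j in range(1,kk):
                    if ss[j,4]>15: rect(f"   z>{lo}",ll==j)
```

```text
top c1 rgb[ 49  74 112] 204 [ 731.7 -108.6] [35.3 46.2] 1.8 z [ 6.9 47.3 54.8]
top c2 rgb[ 25  62 120] 387 [731.   27.1] [91.8 39.6] 88.4 z [ 5.5 31.7 36.9]
top c19 rgb[132  25  21] 789 [717.8 215.4] [ 57.3 152.4] 17.6 z [  4.9  11.  101.4]
top    z>0.09 73 [693.8 280.2] [48.6 12.7] 20.6 z [ 92.9  99.1 103.4]
top c296 rgb[46 39 33] 480 [638.4 400.4] [57.1 63. ] 55.2 z [  7.6  93.1 103.9]
top    z>0.0715 52 [627.8 389. ] [19.4 50.9] 57.9 z [72.1 76.1 88.6]
top    z>0.09 247 [637.  403.6] [50.4 50.7] 9.7 z [ 92.8  99.4 104.6]
top c358 rgb[115 116 112] 2297 [ 579.1 -202.8] [126.9 220.3] 0.3 z [  4.5  73.5 100.8]
top    z>0.0715 478 [ 574.2 -122.7] [91.2 45.7] 4.3 z [74.8 80.7 85.5]
top    z>0.0715 485 [ 570.  -183.9] [90.8 46.7] 5.6 z [75.5 80.6 84.9]
top    z>0.0715 47 [ 565.3 -217.9] [94.6  6.2] 5.8 z [72.3 79.5 88.3]
top    z>0.09 145 [ 578.1 -220.1] [120.4   9.8] 3.4 z [ 90.9  99.4 104.6]
top c678 rgb[39 39 39] 848 [563.   18.4] [156.8  75.9] 89.0 z [  4.6  11.  102.2]
top    z>0.09 77 [552.   88.2] [50.3 11.9] 9.4 z [ 95.  100.6 104.4]
top c893 rgb[101 101  94] 370 [511.7 433.5] [6
[... 1893 characters left out ...]
2 89.5]
scene    z>0.09 80 [552.5  85. ] [51.7 14.6] 9.9 z [90.5 97.4 99.4]
scene c9 rgb[91 88 86] 3838 [ 550.2 -161. ] [179.7 343.7] 27.3 z [ 4.3 42.3 98.1]
scene    z>0.0715 457 [ 575.8 -124.7] [90.9 46.5] 5.7 z [72.2 78.6 80.7]
scene    z>0.0715 473 [ 571.7 -185.2] [93.4 45.4] 5.0 z [73.1 78.8 80.8]
scene    z>0.0715 127 [ 580.7 -225. ] [121.3   8.6] 6.6 z [71.8 80.4 89.3]
scene    z>0.09 168 [ 580.5 -221.5] [122.1   8.7] 2.8 z [ 90.3  98.  100.4]
scene c10 rgb[ 23  52 102] 400 [732.6  23.7] [87.8 39.4] 86.2 z [ 7.5 30.3 32.5]
scene c11 rgb[101  84  57] 153 [ 399.5 -440.1] [84.5 18.3] 20.5 z [ 4.7 16.4 20.6]
scene c22 rgb[ 41  65 105] 231 [ 734.7 -113.7] [30.9 45.3] 2.5 z [ 8.9 48.1 50.6]
```

View pics/crop0.png

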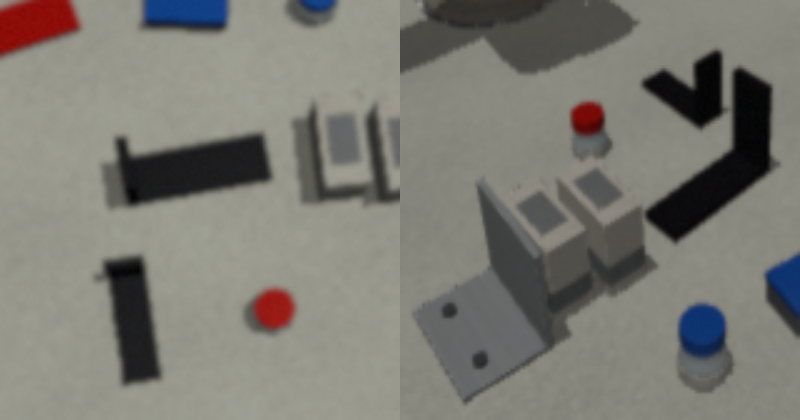

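The crop confirms it: the large black L is 50 x 150 x 100 mm, at about (0.565, 0.017) with yaw about 10°. The small black one is only about 38 mm wide and 79 mm tall. I'm moving above it for a wrist view.

Emit:
move_arm([
  [1,-0.64,0,0,0,-0.4835],
  [1,-0.64,0,0,0,-0.4835],
  [1,-0.64,0,0,0,-0.4835],
  [1,-0.64,0,0,0,-0.4835],
  [1,-0.64,0,0,0,-0.4835],
  [1,-0.64,0,0,0,-0.4835],
  [1,-0.64,0,0,0,-0.4835],
  [1,-0.64,0,0,0,-0.4835],
  [1,-0.64,0,0,0,-0.4835],
], fingers=1)

```text
time: 1.23
tool_pos: [0.2011, -0.4265, 0.2264]
tool_rot: [-3.142, -0.001, 1.745]
contact_force: [-0.6, -1.2, -0.3]
opening: 0.0914
grip_force: 0.0
```

Emit:
move_arm([
  [0.74,1,-0.3,0,0,0],
  [0.74,1,-0.3,0,0,0],
  [0.74,1,-0.3,0,0,0],
])

```text
time: 1.6
tool_pos: [0.2889, -0.3342, 0.2578]
tool_rot: [3.14, 0.001, 1.747]
contact_force: [-0.3, -0.7, -0.4]
opening: 0.0917
grip_force: 0.0
```

Emit:
move_arm([
  [0.74,1,-0.3,0,0,0],
  [0.74,1,-0.3,0,0,0],
  [0.74,1,-0.3,0,0,0],
])

```text
time: 1.98
tool_pos: [0.3742, -0.2444, 0.2874]
tool_rot: [3.14, 0.001, 1.748]
contact_force: [0.0, -0.3, -0.3]
opening: 0.0918
grip_force: 0.0
```

Emit:
move_arm([
  [0.74,1,-0.3,0,0,0],
  [0.74,1,-0.3,0,0,0],
  [0.74,1,-0.3,0,0,0],
])

```text
time: 2.35
tool_pos: [0.4595, -0.1549, 0.3168]
tool_rot: [3.141, 0.0, 1.747]
contact_force: [-0.6, -0.2, -0.2]
opening: 0.0919
grip_force: 0.0
```

Emit:
move_arm([
  [0.74,1,0,0,0,0],
  [0.74,1,0,0,0,0],
  [0.74,1,0,0,0,0],
  [0.74,1,0,0,0,0],
])

```text
time: 2.85
tool_pos: [0.5427, -0.0674, 0.3158]
tool_rot: [-3.139, 0.0, 1.744]
contact_force: [0.7, -0.5, 1.1]
opening: 0.0918
grip_force: 0.0
```

Run:
```python
from h import *
s=robot.observe(); print({k:np.round(v,3) for k,v in s.items() if k in("time","tool_pos","tool_rot","qpos")})
im,P,T,K,k=cloud("wrist"); save("pics/w0.png",im); np.savez("w0.npz",im=im,P=P); print(np.round(T,3).tolist(),K[0,0])
```

```text
{'time': np.float64(2.85), 'qpos': array([-2.630e-01,  3.330e-01,  1.292e+00, -1.000e-03,  1.518e+00,
       -4.360e-01]), 'tool_pos': array([ 0.543, -0.067,  0.316]), 'tool_rot': array([-3.139,  0.   ,  1.744])}
[[0.985, -0.167, -0.041, 0.532], [0.172, 0.954, 0.247, -0.002], [-0.002, -0.25, 0.968, 0.474], [0.0, 0.0, 0.0, 1.0]] 317.616792151835
```

View pics/w0.png

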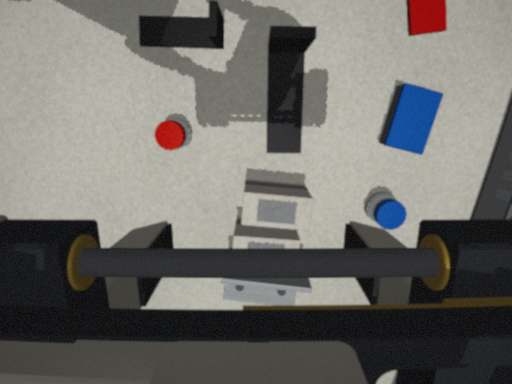

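The wrist picture shows the bracket at (285,90), carton B at (277,205) and carton A at (267,245). The end plate at (265,285) is partly hidden by the gripper bar.

```bash
cat >> h.py <<'E'
def comps(P,zlo,zhi,box,minn=15):
    m=np.isfinite(P[...,2])&(P[...,2]>zlo)&(P[...,2]<zhi)&(P[...,0]>box[0])&(P[...,0]<box[1])&(P[...,1]>box[2])&(P[...,1]<box[3])
    k,l,st,_=cv2.connectedComponentsWithStats(m.astype(np.uint8),connectivity=4); out=[]
    for i in range(1,k):
        if st[i,4]>=minn:
            Q=P[l==i]; out.append(Q)
    return out
def line(x,y): # robust y=a+b x
    b,a=np.polyfit(x,y,1)
    for _ in range(5):
        r=y-a-b*x; g=abs(r)<2*max(r.std(),3e-4); b,a=np.polyfit(x[g],y[g],1)
    return a,b
def rect(Q):
    r=cv2.minAreaRect((Q[:,:2]*1000).astype(np.float32)); return len(Q),np.round(r[0],1),np.round(r[1],1),round(r[2],1),np.round(np.median(Q[:,2])*1000,1)
def edge(Q,side,step=.004): # extreme y per x bin -> line
    xs=np.arange(Q[:,0].min()+step,Q[:,0].max()-step,step); X=[];Y=[]
    for x in xs:
        q=Q[abs(Q[:,0]-x)<step/2]
        if len(q)>2: X.append(x); Y.append(np.percentile(q[:,1],98 if side>0 else 2))
    a,b=line(np.array(X),np.array(Y)); return a,b
E
python3 - <<'E'
from h import *
for n in("top0","scene0","w0"):
    P=np.load(n+".npz")["P"]
    print(n)
    fl=P[np.isfinite(P[...,2])&(abs(P[...,2])<.008)&(abs(P[...,0]-.56)<.15)&(abs(P[...,1])<.15)]; print(" floor",np.median(fl[:,2]))
    for nm,z0,z1,box in(("leg",.006,.014,(.5,.65,-.08,.1)),("short",.09,.106,(.5,.6,.05,.12)),("cart",.076,.086,(.5,.65,-.25,-.06)),("stop",.092,.107,(.5,.65,-.25,-.18)),("flange",.004,.015,(.5,.65,-.32,-.225))):
        for Q in comps(P,z0,z1,box):
            print(" ",nm,rect(Q), "edges+-deg",[np.round(np.degrees(np.arctan(edge(Q,s)[1])),1) for s in(1,-1)] if nm!="leg" and len(Q)>60 else "")
E
```

```text
top0
 floor 0.0005781814011565078
  leg (644, array([564.9,  14.4]), array([ 52.3, 137.8]), 9.3, np.float64(10.4)) edges+-deg 
  short (77, array([552. ,  88.2]), array([50.3, 11.9]), 9.4, np.float64(100.6)) edges+-deg [np.float64(9.8), np.float64(9.1)]
  cart (454, array([ 574.2, -122.7]), array([91.2, 45.7]), 4.3, np.float64(80.8)) edges+-deg [np.float64(4.6), np.float64(5.1)]
  cart (466, array([ 570.1, -183.9]), array([90.7, 46.7]), 5.6, np.float64(80.7)) edges+-deg [np.float64(5.4), np.float64(5.2)]
  stop (136, array([ 578.1, -220.1]), array([120.4,   9.8]), 3.4, np.float64(99.6)) edges+-deg [np.float64(2.6), np.float64(3.2)]
  flange (673, array([ 579.1, -275.7]), array([ 74.8, 127.3]), 88.8, np.float64(7.5)) edges+-deg [np.float64(1.2), np.float64(3.5)]
scene0
 floor -0.001452500322895789
  leg (576, array([564.4,  16.4]), array([ 51.9, 151.8]), 10.0, np.float64(8.4)) edges+-deg 
  short (80, array([552.5,  85. ]), array([51.7, 14.6]), 9.9, np.float64(97.4)) edges+-deg [np.float64(12.2), np.float64(10.0)]
  cart (409, array([ 575.9, -124.4]), array([90.8, 46.2]), 4.9, np.floa
[... 835 characters left out ...]
0.3)) edges+-deg [np.float64(10.2), np.float64(9.4)]
  cart (2275, array([ 576.5, -122. ]), array([88.8, 45.4]), 4.5, np.float64(80.5)) edges+-deg [np.float64(4.6), np.float64(4.4)]
  cart (766, array([ 571.1, -167.3]), array([88.4, 17.9]), 8.3, np.float64(80.3)) edges+-deg [np.float64(5.5), np.float64(10.1)]
  cart (90, array([ 615.9, -214.4]), array([47.7,  2. ]), 3.0, np.float64(82.5)) edges+-deg [np.float64(3.4), np.float64(2.4)]
  stop (710, array([ 580.9, -219.3]), array([118.9,   9.6]), 2.7, np.float64(100.1)) edges+-deg [np.float64(2.6), np.float64(2.9)]
  flange (1122, array([ 584.2, -293.4]), array([118.9,  33.6]), 2.7, np.float64(6.7)) edges+-deg [np.float64(2.6), np.float64(3.1)]
```

Emit:
move_arm([
  [0.413,0.372,1,0,0,0],
  [0.413,0.372,1,0,0,0],
  [0.413,0.372,1,0,0,0],
])

```text
time: 3.28
tool_pos: [0.5707, -0.019, 0.2135]
tool_rot: [-3.134, -0.002, 1.745]
contact_force: [0.9, 0.3, -0.5]
opening: 0.0918
grip_force: 0.0
```

Emit:
move_arm([
  [0,0,1,0,0,0],
  [0,0,1,0,0,0],
  [0,0,1,0,0,0],
])

```text
time: 3.65
tool_pos: [0.5717, -0.0203, 0.1163]
tool_rot: [-3.138, -0.001, 1.744]
contact_force: [0.5, 0.0, 0.4]
opening: 0.0918
grip_force: 0.0
```

Emit:
move_arm([
  [0,0,0.5,0,0,0],
  [0,0,0.8,0,0,0],
  [0,0,0.8,0,0,0],
  [0,0,0.8,0,0,0],
])

```text
time: 4.15
tool_pos: [0.5749, -0.0194, 0.0398]
tool_rot: [3.137, 0.002, 1.745]
contact_force: [-0.6, -0.4, -0.4]
opening: 0.0917
grip_force: 0.0
```

Emit:
move_arm([
  [0,0,0.25,0,0,0],
  [0,0,0.25,0,0,0],
  [0,0,0.25,0,0,0],
])

```text
time: 4.53
tool_pos: [0.574, -0.0187, 0.0135]
tool_rot: [3.139, 0.001, 1.746]
contact_force: [0.1, -0.7, -0.4]
opening: 0.0919
grip_force: 0.0
```

Run:
```python
from h import *
for i in range(3):
    s=robot.observe(); print(np.round(s["tool_pos"],4),np.round(s["tool_rot"],4),np.round(s["qpos"],4))
    im,P,T,K,k=cloud("wrist")
save("pics/w1.png",im)
for nm,z0,z1,box in(("leg",.006,.016,(.5,.65,-.1,.1)),("short",.09,.106,(.5,.6,.05,.12))):
    for Q in comps(P,z0,z1,box): print(nm,rect(Q))
```

```text
[ 0.574  -0.0187  0.0135] [3.1391e+00 1.0000e-03 1.7457e+00] [-1.6600e-01  6.7330e-01  1.6244e+00 -1.0000e-04  8.4120e-01 -3.4080e-01]
[ 0.574  -0.0187  0.0135] [3.1390e+00 1.0000e-03 1.7457e+00] [-1.6600e-01  6.7340e-01  1.6246e+00 -1.0000e-04  8.4090e-01 -3.4080e-01]
[ 0.5739 -0.0187  0.0133] [3.1393e+00 9.0000e-04 1.7458e+00] [-1.6590e-01  6.7360e-01  1.6248e+00 -2.0000e-04  8.4060e-01 -3.4080e-01]
leg (21529, array([564.2,  28.1]), array([ 50.4, 110.1]), 9.5, np.float64(10.4))
leg (27, array([526.2, -18. ]), array([1.9, 5.9]), 56.8, np.float64(14.5))
leg (23, array([619.5,  -1.8]), array([6.6, 2.5]), 52.8, np.float64(14.7))
leg (19, array([528.9, -24.7]), array([0.5, 7.5]), 9.6, np.float64(14.6))
leg (18, array([619.6, -10.1]), array([0.5, 7. ]), 10.9, np.float64(14.7))
leg (1428, array([576.8, -49.1]), array([49.9, 11.7]), 9.1, np.float64(10.4))
```

View pics/w1.png

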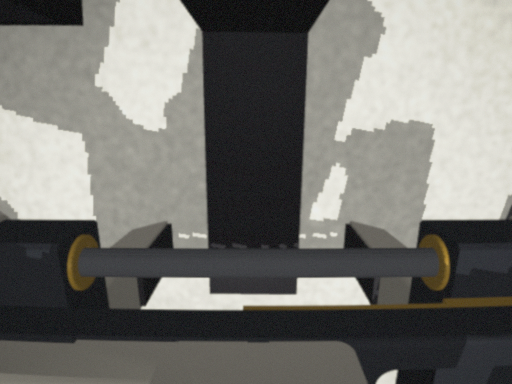

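The wrist view shows the leg between the fingers, at columns 208–300, with the fingers at 165 and 350. The bracket's end is near row 290. I'll nudge to centre, lower and grip lightly.

Emit:
move_arm([
  [0.01,-0.024,0.06,0,0,0.003],
  [0.01,-0.024,0.105,0,0,0.003],
  [0.01,-0.024,0.105,0,0,0.003],
  [0.01,-0.024,0.105,0,0,0.003],
])

```text
time: 5.18
tool_pos: [0.5703, -0.0179, 0.0011]
tool_rot: [-3.141, 0.0, 1.736]
contact_force: [0.0, 0.5, -0.0]
opening: 0.0919
grip_force: 0.0
```

Emit:
move_arm([
  [0,0,0,0,0,0],
  [0,0,0,0,0,0],
  [0,0,0,0,0,0],
  [0,0,0,0,0,0],
  [0,0,0,0,0,0],
  [0,0,0,0,0,0],
], fingers=-1, newtons=8)

```text
time: 5.92
tool_pos: [0.5705, -0.0179, 0.0012]
tool_rot: [3.141, 0.0, 1.736]
contact_force: [1.0, -0.5, 0.8]
opening: 0.0499
grip_force: 8.0
```

```bash
python3 -c "
import numpy as np
u=.1123;h=.0056
f=lambda t:np.array([u-(u*np.cos(t)-h*np.sin(t)),-((u-.001*np.sin(t))*np.sin(t)+h*np.cos(t)-h)])*10
for a in(0,30,60):
    print([np.round(f(np.radians(a+k))-f(np.radians(a)),3).tolist() for k in range(3,31,3)])
"
```

```text
[[0.004, -0.059], [0.012, -0.117], [0.023, -0.175], [0.036, -0.232], [0.053, -0.288], [0.072, -0.343], [0.095, -0.397], [0.12, -0.45], [0.148, -0.502], [0.178, -0.551]]
[[0.033, -0.048], [0.069, -0.094], [0.107, -0.139], [0.147, -0.181], [0.19, -0.221], [0.235, -0.259], [0.281, -0.294], [0.33, -0.327], [0.38, -0.358], [0.432, -0.386]]
[[0.053, -0.025], [0.107, -0.047], [0.163, -0.067], [0.219, -0.083], [0.276, -0.097], [0.334, -0.107], [0.393, -0.115], [0.451, -0.12], [0.51, -0.121], [0.569, -0.12]]
```

Emit:
move_arm([
  [0.004,0,-0.059,0,0,0],
  [0.012,0,-0.117,0,0,0],
  [0.023,0,-0.175,0,0,0],
  [0.036,0,-0.232,0,0,0],
  [0.053,0,-0.288,0,0,0],
  [0.072,0,-0.343,0,0,0],
  [0.095,0,-0.397,0,0,0],
  [0.12,0,-0.45,0,0,0],
  [0.148,0,-0.502,0,0,0],
  [0.178,0,-0.551,0,0,0],
  [0.178,0,-0.551,0,0,0],
])

```text
time: 7.3
tool_pos: [0.5676, -0.0002, 0.0568]
tool_rot: [3.141, 0.0, 1.737]
contact_force: [-0.6, -2.0, -0.5]
opening: 0.0501
grip_force: 8.0
```

Run:
```python
from h import *
s=robot.observe(); print(np.round(s["tool_pos"],4),s["opening"],s["grip_force"],np.round(s["contact_force"],2))
im,P,T,K,k=cloud("scene"); save("pics/s1.png",cv2.resize(im[100:240,180:360],(720,560)))
C=np.array([.5524,.0929,0]);a=np.radians(9.6);b=np.array([np.sin(a),-np.cos(a),0])
D=P-C; U=D@b; W=D[...,2]; V=D[...,0]*np.cos(a)+D[...,1]*np.sin(a)
m=(im.max(-1)<50)&(abs(V)<.024)&(U>-.12)&(U<.06)&(W>.008)&(W<.15)
Q=np.stack([U[m],W[m]],-1); print(len(Q))
# short leg inner/outer: search for angle
h=np.histogram2d(Q[:,0],Q[:,1],bins=[np.arange(-.12,.07,.01),np.arange(0,.15,.01)])[0].astype(int)
for j in range(h.shape[1]-1,-1,-1): print(j*10,' '.join('%3d'%x for x in h[:,j]))
```

```text
[ 5.676e-01 -2.000e-04  5.680e-02] 0.05006143675409301 7.999006658792496 [-0.55 -2.02 -0.48]
310
130   0   0   0   0   0   0   0   0   0   0   0   0   0   0   0   0   0   0
120   0   0   0   0   0   0   0   0   0   0   0   0   0   0   0   0   0   0
110   0   0   0   0   0   0   0   0   0   0   0   0   0   0   0   0   0   0
100   0   0   0   0   0   0   0   0   0   0   0   0   0   0   0   0   0   0
90   0   0   0   0   0   0   0   0   7   0   0   0   0   0   0   0   0   0
80   0   0   0   0   0   0   0   8  35   2   0   0   0   0   0   0   0   0
70   0   0   0   0   0   0   0   0   3   8   0   0   0   0   0   0   0   0
60   0   0   0   0   0   0   0   0   2  17   0   0   0   0   0   0   0   0
50   0   0   0   0   0   0   0   0   0   6   7   0   0   0   0   0   0   0
40   0   0   0   0   0   0   0   0   0   2  16   3   0   0   0   0   0   3
30   0   0   0   0   0   0   0   0   0   0   7  23   0   0   0   3  11   7
20   0   0   0   0   0   0   0   0   0   0   4  28  10   1  13  11   5   1
10   0   0   0   0   0   0   0   0   0   0   0   5  43  15   3   0   0   0
0   0   0   0   0   0   0   0   0   0   0   0   0   0   1   0   0   0   0
```

The bracket tips as planned: it is at about 30° with the corner still on the bench. Continuing.

Emit:
move_arm([
  [0.033,0,-0.048,0,0,0],
  [0.069,0,-0.094,0,0,0],
  [0.107,0,-0.139,0,0,0],
  [0.147,0,-0.181,0,0,0],
  [0.19,0,-0.221,0,0,0],
  [0.235,0,-0.259,0,0,0],
  [0.281,0,-0.294,0,0,0],
  [0.33,0,-0.327,0,0,0],
  [0.38,0,-0.358,0,0,0],
  [0.432,0,-0.386,0,0,0],
  [0.432,0,-0.386,0,0,0],
])

```text
time: 8.72
tool_pos: [0.5605, 0.0427, 0.0955]
tool_rot: [3.141, 0.0, 1.737]
contact_force: [-0.3, -4.0, 4.8]
opening: 0.0501
grip_force: 8.0
```

```bash
cat > g.py <<'E'
from h import *
s=robot.observe(); print(np.round(s["tool_pos"],4),np.round(s["tool_rot"],4),s["opening"],s["grip_force"],np.round(s["contact_force"],2))
im,P,T,K,k=cloud("scene")
C=np.array([.5524,.0929,0]);a=np.radians(9.6);b=np.array([np.sin(a),-np.cos(a),0])
D=P-C; U=D@b; W=D[...,2]; V=D[...,0]*np.cos(a)+D[...,1]*np.sin(a)
m=(im.max(-1)<50)&(abs(V)<.028)&(U>-.12)&(U<.07)&(W>.004)&(W<.155)
Q=np.stack([U[m],W[m]],-1); print(len(Q))
h=np.histogram2d(Q[:,0],Q[:,1],bins=[np.arange(-.12,.07,.01),np.arange(0,.16,.01)])[0].astype(int)
for j in range(h.shape[1]-1,-1,-1): print('%3d'%(j*10),' '.join('%3d'%x for x in h[:,j]))
E
python3 g.py
```

```text
[0.5605 0.0427 0.0955] [3.1407e+00 3.0000e-04 1.7368e+00] 0.05007984863992547 7.9999686777591705 [-0.28 -4.02  4.84]
687
140   0   0   0   0   0   0   0   0   0   0   0   0   0   0   0   0   1   0
130   0   0   0   0   0   0   0   0   0   0   0   0   0   0   0   0   5   8
120   0   0   0   0   0   0   0   0   0   0   0   0   0   0   0   0   5   6
110   0   0   0   0   0   0   0   0   0   0   0   0   0   0   0   0   5   5
100   0   0   0   0   0   0   0   0   0   0   0   0   0   0   0   0   2   0
 90   0   0   0   0   0   0   0   0   0   0   0   0   0   0   0   0   0   3
 80   0   0   0   0   0   0   0   0   0   0   0   0   0   0   0   0   5  20
 70   0   0   0   0   0   0   0   0   0   0   0   0   0   0   0   3  16   6
 60   0   0   0   0  10   0   0   0   0   0   0   0   0   0   0   4  15   0
 50   0   0   0   0  30  50   6   0   0   0   0   0   0   0   4  20   0   0
 40   0   0   0   0   1   9  51  34   0   0   0   0   0   2  11   9   0   0
 30   0   0   0   0   0   0   5  24  51  16   0   0   0   7  15   0   0   0
 20   0   0   0   0   0   0   0   1   7  45  35   0   2  18   1   0   0   0
 10   0   0   0   0   0   0   0   0   0   3  16  16  11   8   0   0   0   0
  0   0   0   0   0   0   0   0   0   0   0   1   4   9   0   0   0   0   0
```

Emit:
move_arm([
  [0.053,0,-0.025,0,0,0],
  [0.107,0,-0.048,0,0,0],
  [0.163,0,-0.068,0,0,0],
  [0.219,0,-0.085,0,0,0],
  [0.276,0,-0.1,0,0,0],
  [0.334,0,-0.11,0,0,0],
  [0.393,0,-0.118,0,0,0],
  [0.451,0,-0.123,0,0,0],
  [0.51,0,-0.124,0,0,0],
  [0.54,0,-0.123,0,0,0],
  [0.569,0,-0.122,0,0,0],
  [0.569,0,-0.122,0,0,0],
])

```text
time: 10.28
tool_pos: [0.551, 0.0995, 0.1075]
tool_rot: [3.141, -0.001, 1.737]
contact_force: [0.4, 0.3, 5.7]
opening: 0.0496
grip_force: 8.0
```

```bash
python3 g.py
```

```text
[0.551  0.0995 0.1075] [ 3.1409e+00 -1.0000e-03  1.7367e+00] 0.049614453911961946 8.000575751066208 [0.37 0.34 5.75]
907
140   0   0   0   0   0   0   0   0   0   0   3   3  32  42   0   0   0   0
130   0   0   0   0   0   0   0   0   0   0   0   1   6  40   0   0   0   0
120   0   0   0   0   0   0   0   0   0   0   0   0  13  29   0   0   0   0
110   0   0   0   0   0   0   0   0   0   0   0   0  22  21   0   0   0   0
100   0   0   0   0   0   0   0   0   0   0   0   0  37   8   0   0   0   0
 90   0   0   0   0   0   0   0   0   0   0   0   0  37   5   0   0   0   0
 80   0   0   0   0   0   0   0   0   0   0   0   0  43   1   0   0   0   0
 70   0   0   0   0   0   0   0   0   0   0   0   2  35   0   0   0   0   0
 60   0   0   0   0   0   0   0   0   0   0   0   2  40   0   0   0   0   0
 50   0   0   0   0   0   0   0   0   0   0   0   2  37   0   0   0   0   0
 40   0   0   0   0   0   0   0   0   0   0   0   5  36   0   0   0   0   0
 30   0   0   0   0   0   0   0   0   0   0   0   5  31   0   0   0   0   0
 20   0   0   0   1   0   0   0   0   0   0   0   6  34   0   0   0   0   0
 10   0   1  31  34  37  34  36  26  19  11   7   6  32   0   0   0   0   0
  0   0   0   1   2   3   4   2   4   3   3   4   6  18   0   0   0   0   0
```

```bash
cat >> g.py <<'E'
g=(W[m]>.02)&(Q[:,0]>-.008); aa,bb=line(Q[g][:,1],Q[g][:,0]); print("long: u=%.4f + %.4f w"%(aa,bb))
g=(W[m]<.03)&(Q[:,0]<-.03)&(W[m]>.008); aa,bb=line(Q[g][:,0],Q[g][:,1]); print("short: w=%.4f + %.4f u"%(aa,bb))
E
python3 g.py | grep -E "long|short"
```

```text
long: u=0.0007 + 0.0766 w
short: w=0.0102 + -0.0785 u
```

It is still 4.4° short of upright, so I'll move a little further.

Emit:
move_arm([
  [0.025,0,0,0,0,0],
  [0.05,0,0,0,0,0],
  [0.07,0,0,0,0,0],
  [0.085,0,0.001,0,0,0],
  [0.095,0,0.002,0,0,0],
  [0.095,0,0.002,0,0,0],
])

```text
time: 11.12
tool_pos: [0.5495, 0.1079, 0.107]
tool_rot: [3.141, -0.0, 1.736]
contact_force: [1.7, 0.7, 3.8]
opening: 0.05
grip_force: 8.0
```

```bash
python3 g.py | grep -E "long|short|\["
```

```text
[0.5495 0.1079 0.107 ] [ 3.1412e+00 -1.0000e-04  1.7363e+00] 0.04999070738981331 8.001455292105675 [1.68 0.75 3.81]
long: u=0.0005 + 0.0134 w
short: w=0.0100 + -0.0139 u
```

Emit:
move_arm([
  [0.01,0,0,0,0,0],
  [0.018,0,0,0,0,0],
  [0.018,0,0,0,0,0],
])

```text
time: 11.55
tool_pos: [0.5492, 0.1096, 0.1068]
tool_rot: [3.141, 0.0, 1.736]
contact_force: [1.6, 0.6, 3.7]
opening: 0.05
grip_force: 8.0
```

Emit:
move_arm([
  [0.018,0,0,0,0,0],
  [0.018,0,0,0,0,0],
  [0.018,0,0,0,0,0],
  [0.018,0,0,0,0,0],
], fingers=1)

```text
time: 12.05
tool_pos: [0.5486, 0.1113, 0.1067]
tool_rot: [-3.141, 0.0, 1.736]
contact_force: [0.3, 0.8, 0.1]
opening: 0.0853
grip_force: 0.0
```

```bash
python3 g.py | grep -E "long|short|\["
```

```text
[0.5486 0.1113 0.1067] [-3.141   0.      1.7363] 0.08529268276977897 0.0 [0.29 0.82 0.12]
long: u=0.0009 + -0.0081 w
short: w=0.0101 + 0.0004 u
```

The bracket stands on its short leg. I'm raising the tool and looking at the cartons and plate from above.

Emit:
move_arm([
  [0,0,-0.5,0,0,0],
  [0,0,-1,0,0,0],
  [0,0,-1,0,0,0],
])

```text
time: 12.48
tool_pos: [0.551, 0.1115, 0.2112]
tool_rot: [3.133, 0.001, 1.736]
contact_force: [-0.0, -0.8, -0.8]
opening: 0.0919
grip_force: 0.0
```

Emit:
move_arm([
  [-1,-0.4,-0.9,0,0,0.037],
  [-1,-0.4,-0.9,0,0,0.037],
  [-1,-0.4,-0.9,0,0,0.037],
])

```text
time: 12.85
tool_pos: [0.526, 0.0039, 0.2987]
tool_rot: [3.138, 0.001, 1.617]
contact_force: [-0.7, 0.6, -0.8]
opening: 0.0917
grip_force: 0.0
```

Emit:
move_arm([
  [-1,-0.4,0,0,0,0],
  [-1,-0.4,0,0,0,0],
  [-1,-0.4,0,0,0,0],
], fingers=-1)

```text
time: 13.22
tool_pos: [0.4898, -0.0974, 0.2954]
tool_rot: [-3.139, -0.001, 1.616]
contact_force: [0.4, -0.2, -0.6]
opening: 0.0666
grip_force: 0.0
```

Emit:
move_arm([
  [-0.5,0,0,0,0,0],
  [-0.5,0,0,0,0,0],
  [-0.5,0,0,0,0,0],
  [-0.5,0,0,0,0,0],
])

```text
time: 13.72
tool_pos: [0.4934, -0.1443, 0.2966]
tool_rot: [-3.141, -0.001, 1.622]
contact_force: [-0.6, 0.0, 0.5]
opening: 0.0264
grip_force: 0.0
```

```bash
cat > m.py <<'E'
from h import *
s=robot.observe(); print(s["time"],np.round(s["tool_pos"],4),np.round(s["tool_rot"],4))
for n in("wrist","top","scene"):
    im,P,T,K,k=cloud(n); save(f"pics/m_{n}.png",im)
    print(n)
    for nm,z0,z1,box in(("cart",.076,.086,(.5,.65,-.25,-.04)),("stop",.092,.107,(.5,.65,-.25,-.18)),("brtop",.14,.158,(.5,.65,-.15,.15))):
        for Q in comps(P,z0,z1,box,40):
            print("  ",nm,rect(Q),[np.round(np.degrees(np.arctan(edge(Q,s)[1])),1) for s in(1,-1)] if len(Q)>60 else "")
E
python3 m.py
```

```text
13.725 [ 0.4934 -0.1443  0.2966] [-3.1411e+00 -7.0000e-04  1.6218e+00]
wrist
   cart (2883, array([ 576.5, -123.3]), array([91. , 45.5]), 4.8, np.float64(80.7)) [np.float64(4.6), np.float64(4.0)]
   cart (2542, array([ 573. , -182.8]), array([89.7, 45.3]), 5.3, np.float64(80.5)) [np.float64(4.3), np.float64(5.0)]
   stop (53, array([ 524.7, -221.6]), array([6.8, 8. ]), 0.4, np.float64(99.9)) 
top
   cart (254, array([ 574.1, -120. ]), array([89.4, 42.8]), 1.9, np.float64(80.6)) [np.float64(4.2), np.float64(-24.8)]
   brtop (68, array([549.4,  99. ]), array([49.4,  9.8]), 9.2, np.float64(150.2)) [np.float64(9.9), np.float64(8.7)]
scene
   cart (409, array([ 576.3, -124.4]), array([92.2, 46.8]), 4.9, np.float64(78.6)) [np.float64(5.0), np.float64(4.7)]
   cart (437, array([ 571.8, -185.8]), array([92.8, 45. ]), 5.3, np.float64(78.9)) [np.float64(5.5), np.float64(5.1)]
   cart (66, array([ 582.4, -224.6]), array([116.8,   7.1]), 6.1, np.float64(81.3)) [np.float64(2.8), np.float64(2.7)]
   stop (150, array([ 580.4, -221.7]), array([122. ,   8.5]), 2.8, np.float64(98.2)) [np.float64(2.9), np.float64(2.7)]
   brtop (74, array([550.6,  96.5]), array([49.1, 13.5]), 10.2, np.float64(147.1)) [np.float64(13.6), np.float64(9.0)]
```

View pics/m_wrist.png

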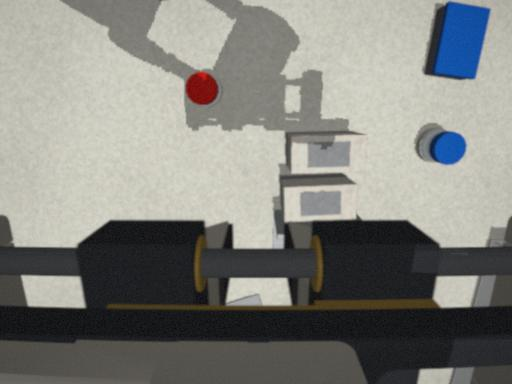

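The wrist picture shows carton B at (327,152) and carton A at (320,203). A sits about 6.5 mm to the left (-x) of the plate's centre line, while B is on it. I'll nudge A sideways with closed fingers.

Emit:
move_arm([
  [-0.4,0.02,0.6,0,0,0],
  [-0.4,0.02,1,0,0,0],
  [-0.4,0.02,1,0,0,0],
])

```text
time: 14.25
tool_pos: [0.4953, -0.1845, 0.194]
tool_rot: [-3.135, -0.004, 1.62]
contact_force: [-0.7, 0.1, 1.2]
opening: 0.0006
grip_force: 0.0
```

Emit:
move_arm([
  [0,0,0.6,0,0,0],
  [0,0,1,0,0,0],
  [0,0,1,0,0,0],
])

```text
time: 14.62
tool_pos: [0.4969, -0.1847, 0.0967]
tool_rot: [-3.139, -0.002, 1.621]
contact_force: [-0.5, -0.1, -0.7]
opening: 0.0005
grip_force: 0.0
```

Emit:
move_arm([
  [0,0,0.5,0,0,0],
  [0,0,0.5,0,0,0],
  [0,0,0.5,0,0,0],
])

```text
time: 15.0
tool_pos: [0.499, -0.1862, 0.0498]
tool_rot: [3.138, 0.002, 1.62]
contact_force: [0.0, -0.1, 0.1]
opening: 0.0004
grip_force: 0.0
```

```bash
python3 m.py; python3 -c "
from h import *
im=cv2.imread('pics/m_scene.png'); cv2.imwrite('pics/n1.png',cv2.resize(im[120:290,120:320],(800,680))[:600])"
```

```text
15.0 [ 0.499  -0.1862  0.0498] [3.1381e+00 2.2000e-03 1.6205e+00]
wrist
   cart (18864, array([ 567.8, -123.4]), array([73.8, 45.6]), 4.9, np.float64(80.6)) [np.float64(3.4), np.float64(4.3)]
   cart (4336, array([ 575.3, -168. ]), array([76.3, 15.9]), 5.3, np.float64(80.4)) [np.float64(5.2), np.float64(-4.9)]
   cart (3265, array([ 584.2, -196.5]), array([54.8, 17.6]), 2.8, np.float64(80.7)) [np.float64(2.4), np.float64(4.1)]Traceback (most recent call last):
  File "m.py", line 8, in <module>
    print("  ",nm,rect(Q),[np.round(np.degrees(np.arctan(edge(Q,s)[1])),1) for s in(1,-1)] if len(Q)>60 else "")
                                                         ~~~~^^^^^
  File "h.py", line 37, in edge
    a,b=line(np.array(X),np.array(Y)); return a,b
        ~~~~^^^^^^^^^^^^^^^^^^^^^^^^^
  File "h.py", line 26, in line
    b,a=np.polyfit(x,y,1)
        ~~~~~~~~~~^^^^^^^
    raise TypeError("expected non-empty vector for x")
TypeError: expected non-empty vector for x
```

View pics/n1.png

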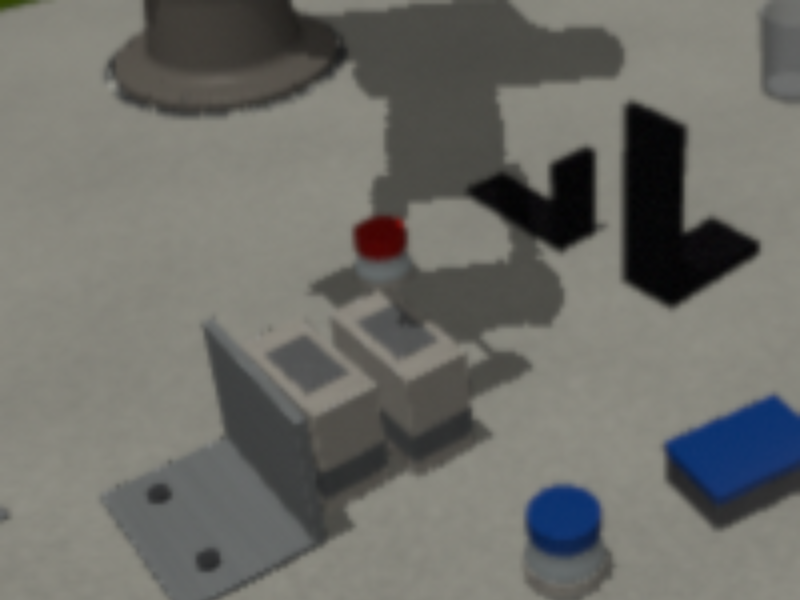

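The bracket stands at (660,200) in the crop, with the cartons at (310,360) and (400,330). Now the sideways nudge, in steps.

Emit:
move_arm([
  [0,0.04,0,0,0,0],
  [0,0.08,0,0,0,0],
  [0,0.1,0,0,0,0],
  [0,0.1,0,0,0,0],
])

```text
time: 15.55
tool_pos: [0.5074, -0.1851, 0.0469]
tool_rot: [-3.142, 0.0, 1.62]
contact_force: [0.3, -0.4, 0.1]
opening: 0.0004
grip_force: 0.0
```

```bash
cat > t.py <<'E'
from h import *
s=robot.observe(); print(s["time"],np.round(s["tool_pos"],4),np.round(s["tool_rot"],4),np.round(s["contact_force"],2))
for n in("wrist","scene"):
    im,P,T,K,k=cloud(n)
    z=P[...,2]
    for nm,y0,y1 in(("A",-.185,-.162),("B",-.14,-.105)):
        m=(z>.074)&(z<.086)&(P[...,1]>y0)&(P[...,1]<y1)&(P[...,0]>.5)&(P[...,0]<.66)
        Q=P[m]; e=[]
        for y in np.arange(y0,y1-.0039,.004):
            q=Q[(Q[:,1]>=y)&(Q[:,1]<y+.004)]
            if len(q)>5: e.append([y+.002,q[:,0].max()])
        e=np.array(e); 
        if len(e): print(n,nm,"right edge x med %.4f at y %.4f"%(np.median(e[:,1]),e[:,0].mean()),len(Q))
E
python3 t.py
```

```text
15.55 [ 0.5074 -0.1851  0.0469] [-3.1416e+00  1.0000e-04  1.6203e+00] [ 0.33 -0.39  0.11]
wrist A right edge x med 0.6156 at y -0.1740 2771
wrist B right edge x med 0.6085 at y -0.1240 17126
scene A right edge x med 0.6165 at y -0.1750 162
scene B right edge x med 0.6205 at y -0.1240 294
```

Emit:
move_arm([
  [0,0.03,0,0,0,0],
  [0,0.06,0,0,0,0],
  [0,0.08,0,0,0,0],
  [0,0.08,0,0,0,0],
])

```text
time: 16.15
tool_pos: [0.5154, -0.1847, 0.0469]
tool_rot: [3.141, 0.0, 1.62]
contact_force: [-0.2, 0.3, -0.0]
opening: 0.0005
grip_force: 0.0
```

```bash
python3 t.py
```

```text
16.15 [ 0.5154 -0.1847  0.0469] [3.1414e+00 2.0000e-04 1.6202e+00] [-0.21  0.33 -0.03]
wrist A right edge x med 0.6232 at y -0.1740 2714
wrist B right edge x med 0.6165 at y -0.1240 18962
scene A right edge x med 0.6230 at y -0.1750 163
scene B right edge x med 0.6206 at y -0.1240 272
```

Emit:
move_arm([
  [0,-0.15,0,0,0,0],
  [0,-0.3,0,0,0,0],
  [0,-0.3,-0.5,0,0,0],
  [0,-0.3,-1,0,0,0],
  [0,-0.3,-1,0,0,0],
])

```text
time: 16.88
tool_pos: [0.4874, -0.1873, 0.1509]
tool_rot: [3.134, 0.005, 1.62]
contact_force: [0.1, 0.4, -1.0]
opening: 0.0004
grip_force: 0.0
```

Emit:
move_arm([
  [0.4,0.2,-1,0,0,0],
  [1,0.2,-1,0,0,0],
  [1,0.2,-1,0,0,0],
], fingers=1)

```text
time: 17.25
tool_pos: [0.5006, -0.0833, 0.2479]
tool_rot: [3.14, 0.0, 1.622]
contact_force: [-0.4, 0.6, -0.6]
opening: 0.0259
grip_force: 0.0
```

Emit:
move_arm([
  [1,0.2,0,0,0,0],
  [1,0.2,0,0,0,0],
  [1,0.2,0,0,0,0],
])

```text
time: 17.62
tool_pos: [0.515, 0.018, 0.2458]
tool_rot: [-3.14, -0.001, 1.624]
contact_force: [0.0, -1.2, -0.1]
opening: 0.0558
grip_force: 0.0
```

Emit:
move_arm([
  [1,0.2,0,0,0,-0.0376],
  [1,0.2,0,0,0,-0.0376],
  [1,0.2,0,0,0,-0.0376],
])

```text
time: 18.0
tool_pos: [0.5303, 0.1175, 0.2458]
tool_rot: [-3.14, -0.0, 1.741]
contact_force: [0.2, -0.4, -0.4]
opening: 0.086
grip_force: 0.0
```

Emit:
move_arm([
  [0.45,0.06,0,0,0,0],
  [0.45,0.06,0,0,0,0],
  [0.45,0.06,0,0,0,0],
])

```text
time: 18.38
tool_pos: [0.5288, 0.1602, 0.2464]
tool_rot: [-3.141, 0.001, 1.737]
contact_force: [0.0, 0.5, 0.3]
opening: 0.0917
grip_force: 0.0
```

Run:
```python
from h import *
s=robot.observe(); print(s["time"],np.round(s["tool_pos"],4),np.round(s["tool_rot"],4))
for n in("wrist","top","scene"):
    im,P,T,K,k=cloud(n); print(n)
    if n=="wrist": save("pics/w3.png",im)
    for nm,z0,z1,box in(("foot",.007,.02,(.48,.6,.105,.22)),("brtop",.14,.158,(.5,.6,.05,.15)),("cart",.076,.086,(.5,.65,-.25,-.08)),("stop",.092,.107,(.5,.65,-.25,-.18))):
        for Q in comps(P,z0,z1,box,40): print("  ",nm,rect(Q))
```

```text
18.375 [0.5288 0.1602 0.2464] [-3.1407e+00  1.0000e-03  1.7374e+00]
wrist
   foot (2743, array([544.7, 148.3]), array([49.3, 89.4]), 9.0, np.float64(12.4))
top
   foot (118, array([546.1, 118.7]), array([50.6, 24.8]), 5.5, np.float64(12.1))
   brtop (70, array([548.9,  98.9]), array([50.8,  9.8]), 9.5, np.float64(150.1))
   cart (455, array([ 578. , -184.1]), array([91.7, 46.1]), 4.3, np.float64(80.9))
   cart (450, array([ 573.7, -122.7]), array([90.3, 46.3]), 4.9, np.float64(80.9))
   stop (142, array([ 578. , -220.5]), array([120. ,   9.2]), 3.2, np.float64(100.0))
scene
   foot (206, array([542.4, 146.9]), array([51.8, 88.9]), 10.0, np.float64(9.9))
   brtop (74, array([550.5,  96.5]), array([50.7, 13.1]), 12.6, np.float64(147.1))
   cart (409, array([ 575.1, -125. ]), array([91.4, 45.8]), 3.4, np.float64(78.8))
   cart (447, array([ 578.8, -185.5]), array([92.7, 45.7]), 4.1, np.float64(78.9))
   cart (68, array([ 584. , -225.1]), array([114.5,   7.2]), 6.5, np.float64(80.8))
   stop (153, array([ 580.3, -221.3]), array([120.3,   9.1]), 2.6, np.float64(98.2))
```

Emit:
move_arm([
  [0,0.137,0.5,0,0,0],
  [0,0.137,1,0,0,0],
  [0,0.137,1,0,0,0],
])

```text
time: 18.9
tool_pos: [0.54, 0.1628, 0.1436]
tool_rot: [-3.133, 0.0, 1.737]
contact_force: [0.4, 0.4, 1.4]
opening: 0.0916
grip_force: 0.0
```

Emit:
move_arm([
  [0,0,0.5,0,0,0],
  [0,0,1,0,0,0],
  [0,0,1,0,0,0],
])

```text
time: 19.27
tool_pos: [0.5412, 0.1634, 0.046]
tool_rot: [-3.137, 0.0, 1.738]
contact_force: [-0.8, -0.2, 0.4]
opening: 0.0919
grip_force: 0.0
```

Emit:
move_arm([
  [0,0,0.3,0,0,0],
  [0,0,0.36,0,0,0],
  [0,0,0.36,0,0,0],
  [0,0,0.36,0,0,0],
])

```text
time: 19.77
tool_pos: [0.5435, 0.1643, 0.0128]
tool_rot: [3.139, 0.0, 1.738]
contact_force: [0.4, 0.1, -0.1]
opening: 0.0917
grip_force: 0.0
```

Run:
```python
from h import *
im,P,T,K,k=cloud("wrist")
s=robot.observe(); print(s["time"],np.round(s["tool_pos"],4),np.round(s["tool_rot"],4))
im,P,T,K,k=cloud("wrist")
for Q in comps(P,.008,.02,(.48,.6,.105,.22),100): print("foot",rect(Q))
```

```text
19.825 [0.5433 0.1642 0.0125] [3.1390e+00 1.0000e-04 1.7382e+00]
foot (6135, array([539.5, 175.8]), array([50.3, 35.7]), 9.1, np.float64(12.3))
foot (172, array([496.5, 161.1]), array([ 7.6, 17.8]), 40.9, np.float64(16.7))
foot (166, array([590. , 176.8]), array([17.7,  7.7]), 65.8, np.float64(16.6))
foot (2591, array([546.5, 130.5]), array([50.3, 21.2]), 9.6, np.float64(12.5))
```

Emit:
move_arm([
  [0,-0.016,0.05,0,0,0],
  [0,-0.016,0.095,0,0,0],
  [0,-0.016,0.095,0,0,0],
  [0,-0.016,0.095,0,0,0],
])

```text
time: 20.38
tool_pos: [0.5407, 0.1638, 0.0013]
tool_rot: [-3.141, 0.0, 1.738]
contact_force: [0.0, 0.3, -1.2]
opening: 0.0922
grip_force: 0.0
```

Emit:
move_arm([
  [0,0,0,0,0,0],
  [0,0,0,0,0,0],
  [0,0,0,0,0,0],
  [0,0,0,0,0,0],
  [0,0,0,0,0,0],
  [0,0,0,0,0,0],
], fingers=-1, newtons=25)

```text
time: 21.12
tool_pos: [0.5407, 0.1638, 0.0014]
tool_rot: [-3.142, 0.0, 1.738]
contact_force: [0.9, 0.2, -0.2]
opening: 0.0498
grip_force: 25.0
```

Run:
```python
from h import *
s=robot.observe(); print(s["time"],np.round(s["tool_pos"],4),np.round(s["tool_rot"],4),s["opening"],s["grip_force"],s["contact_force"])
for n in("wrist","top","scene"):
    im,P,T,K,k=cloud(n); print(n)
    for nm,z0,z1,box in(("foot",.007,.0145,(.48,.6,.105,.22)),("brtop",.14,.158,(.5,.6,.05,.15))):
        for Q in comps(P,z0,z1,box,40): print("  ",nm,rect(Q))
```

```text
21.125 [0.5407 0.1638 0.0014] [-3.1415e+00  1.0000e-04  1.7382e+00] 0.04984854798019712 24.99025583267212 [ 0.90007169  0.23921448 -0.15859274]
wrist
   foot (6355, array([538.9, 178.2]), array([78.6, 30.4]), 9.2, np.float64(12.3))
   foot (2649, array([545.4, 138.7]), array([49.9, 17.3]), 9.3, np.float64(12.4))
top
   foot (49, array([548.3, 112.6]), array([51.6, 12.8]), 4.1, np.float64(11.6))
   brtop (65, array([548.7,  98.8]), array([49.3,  9.7]), 9.0, np.float64(150.1))
scene
   foot (175, array([551. , 154.1]), array([45.7, 98.8]), 48.5, np.float64(10.1))
   brtop (75, array([551. ,  95.6]), array([51., 12.]), 13.7, np.float64(147.3))
```

Gripped on the foot, 70 mm from the corner. I'll square it up and slide it in gently.

Emit:
move_arm([
  [-0.1,0.015,0,0,0,0.005],
  [-0.2,0.03,0,0,0,0.01],
  [-0.3,0.045,0,0,0,0.014],
  [-0.4,0.06,0,0,0,0.019],
  [-0.5,0.075,0,0,0,0.024],
  [-0.6,0.09,0,0,0,0.029],
  [-0.7,0.105,0,0,0,0.033],
  [-0.78,0.116,0,0,0,0.036],
  [-0.82,0.122,0,0,0,0.0377],
  [-0.82,0.122,0,0,0,0.0377],
  [-0.82,0.122,0,0,0,0.0377],
])

```text
time: 22.65
tool_pos: [0.5666, 0.0846, 0.0014]
tool_rot: [3.141, 0.001, 1.62]
contact_force: [0.1, -1.5, -0.5]
opening: 0.0499
grip_force: 25.0
```

```bash
cat > q.py <<'E'
from h import *
s=robot.observe(); t=np.array(s["tool_pos"]); print(s["time"],np.round(t,4),np.round(s["tool_rot"],4),s["opening"],np.round(s["contact_force"],2))
F=np.array([.5810,-.2147]);n=np.array([-.0489,.9988]);w=np.array([.9988,.0489])
print("s %.4f lat %.4f"%((t[:2]-F)@n,(t[:2]-F)@w))
for c in("wrist","top","scene"):
    im,P,T,K,k=cloud(c); print(c); save(f"pics/q_{c}.png",im)
    off={"wrist":(0,0),"top":(-.003,-.0015),"scene":(-.0005,-.0025)}[c]
    for nm,z0,z1,box in(("brtop",.14,.158,(.5,.65,-.2,.15)),("cart",.076,.086,(.5,.65,-.212,-.06)),("stop",.092,.107,(.5,.65,-.25,-.18))):
        for Q in comps(P,z0,z1,box,40):
            r=rect(Q); d=np.array(r[1])/1000-off-F; print("  ",nm,*r,"-> s %.1f lat %.1f"%(d@n*1000,d@w*1000))
E
python3 q.py
```

```text
22.65 [0.5666 0.0846 0.0014] [3.1413e+00 8.0000e-04 1.6202e+00] 0.049869874766750207 [ 0.06 -1.46 -0.49]
s 0.2996 lat 0.0003
wrist
top
   cart 457 [ 577.7 -183.8] [90.9 45.7] 4.2 80.8 -> s 32.4 lat 1.3
   cart 449 [ 574.1 -122.5] [89.6 45.4] 4.6 80.7 -> s 93.8 lat 0.7
   stop 136 [ 578.  -220.3] [120.3   9.5] 2.9 100.4 -> s -4.1 lat -0.2
scene
   brtop 70 [580.1  75.9] [49.8 28.1] 61.8 146.1 -> s 292.8 lat 13.9
   brtop 76 [569.2  17. ] [50.7 11.1] 1.7 147.2 -> s 234.5 lat 0.2
   cart 408 [ 576. -125.] [90.1 45.9] 5.2 78.6 -> s 92.3 lat 0.0
   cart 450 [ 578.6 -186. ] [92.9 45.6] 5.4 78.9 -> s 31.3 lat -0.4
   stop 153 [ 579.8 -221.7] [122.6   9.1] 3.3 98.4 -> s -4.5 lat -0.9
```

Emit:
move_arm([
  [-0.1,0,0,0,0,0],
  [-0.2,0,0,0,0,0],
  [-0.3,0,0,0,0,0],
  [-0.4,0,0,0,0,0],
  [-0.5,0,0,0,0,0],
  [-0.6,0,0,0,0,0],
  [-0.7,0,0,0,0,0],
  [-0.8,0,0,0,0,0],
  [-0.9,0,0,0,0,0],
  [-0.95,0,0,0,0,0],
  [-0.95,0,0,0,0,0],
])

```text
time: 24.18
tool_pos: [0.5711, -0.0109, 0.0014]
tool_rot: [3.142, 0.001, 1.62]
contact_force: [0.3, -1.6, 1.0]
opening: 0.0499
grip_force: 25.0
```

Emit:
move_arm([
  [-0.03,-0.003,0,0,0,0],
  [-0.06,-0.003,0,0,0,0],
  [-0.09,-0.003,0,0,0,0],
  [-0.12,-0.003,0,0,0,0],
  [-0.15,-0.003,0,0,0,0],
  [-0.18,-0.003,0,0,0,0],
  [-0.21,-0.003,0,0,0,0],
  [-0.24,-0.003,0,0,0,0],
  [-0.27,-0.003,0,0,0,0],
  [-0.3,-0.003,0,0,0,0],
  [-0.32,-0.003,0,0,0,0],
  [-0.32,-0.003,0,0,0,0],
])

```text
time: 25.68
tool_pos: [0.5724, -0.0423, 0.0014]
tool_rot: [-3.142, 0.001, 1.62]
contact_force: [-0.2, 1.1, 1.7]
opening: 0.0495
grip_force: 25.0
```

```bash
python3 q.py
```

```text
25.675 [ 0.5724 -0.0423  0.0014] [-3.1416e+00  5.0000e-04  1.6197e+00] 0.04947432879856155 [-0.23  1.14  1.68]
s 0.1726 lat -0.0002
wrist
top
   cart 691 [ 576.3 -167.3] [92.7 79.8] 2.7 80.7 -> s 48.9 lat 0.7
   stop 136 [ 578.2 -220.5] [118.5   9.3] 2.7 100.1 -> s -4.3 lat -0.0
scene
   brtop 81 [586.2 -51.5] [55.9 19.6] 76.0 145.9 -> s 165.2 lat 13.8
   brtop 85 [ 576. -110.] [51.2 10.8] 2.9 147.9 -> s 107.3 lat 0.7
   cart 48 [567.7 -72.9] [14.7 48.7] 79.9 82.1 -> s 144.8 lat -5.7
   cart 902 [ 576.5 -157.4] [ 93.6 101.9] 4.3 78.8 -> s 59.9 lat -1.1
   stop 154 [ 579.3 -221.8] [121.8   8.9] 3.2 98.1 -> s -4.5 lat -1.4
```

Emit:
move_arm([
  [-0.02,0,0,0,0,0],
  [-0.04,0,0,0,0,0],
  [-0.06,0,0,0,0,0],
  [-0.075,0,0,0,0,0],
  [-0.09,0,0,0,0,0],
  [-0.1,0,0,0,0,0],
  [-0.1,0,0,0,0,0],
])

```text
time: 26.7
tool_pos: [0.5728, -0.052, 0.0014]
tool_rot: [-3.142, 0.0, 1.62]
contact_force: [0.7, 3.9, 2.2]
opening: 0.0498
grip_force: 25.0
```

Emit:
move_arm([
  [-0.005,0,0,0,0,0],
  [-0.01,0,0,0,0,0],
  [-0.01,0,0,0,0,0],
])

```text
time: 27.08
tool_pos: [0.5729, -0.0529, 0.0014]
tool_rot: [3.142, 0.0, 1.62]
contact_force: [0.0, 4.4, 1.1]
opening: 0.0498
grip_force: 25.0
```

Emit:
move_arm([
  [-0.005,0,0,0,0,0],
  [-0.01,0,0,0,0,0],
  [-0.01,0,0,0,0,0],
])

```text
time: 27.45
tool_pos: [0.5729, -0.0539, 0.0014]
tool_rot: [-3.142, 0.0, 1.62]
contact_force: [-0.5, 3.8, 2.0]
opening: 0.0498
grip_force: 25.0
```

```bash
python3 q.py
```

```text
27.45 [ 0.5729 -0.0539  0.0014] [-3.1415e+00  1.0000e-04  1.6197e+00] 0.04979607193385491 [-0.49  3.82  2.02]
s 0.1610 lat -0.0002
wrist
top
   cart 617 [ 577.  -177.9] [67.7 92.8] 89.9 80.6 -> s 38.3 lat 0.9
   stop 137 [ 578.4 -220.5] [120.7   9.9] 2.7 100.0 -> s -4.3 lat 0.2
scene
   brtop 75 [587.8 -61.1] [48.2 22.9] 68.6 145.6 -> s 155.6 lat 14.9
   brtop 86 [ 576.3 -121.3] [50.8 10.7] 2.7 147.6 -> s 96.0 lat 0.5
   cart 50 [567.3 -84.7] [16.  49.1] 75.9 82.1 -> s 133.0 lat -6.7
   cart 825 [ 577.1 -163.8] [93.6 92.7] 2.6 78.9 -> s 53.5 lat -0.8
   stop 153 [ 581.7 -221.5] [118.    8.8] 3.0 98.4 -> s -4.4 lat 1.0
```

Emit:
move_arm([
  [-0.004,0,0,0,0,0],
  [-0.008,0,0,0,0,0],
  [-0.008,0,0,0,0,0],
])

```text
time: 27.98
tool_pos: [0.573, -0.0547, 0.0014]
tool_rot: [3.142, 0.0, 1.62]
contact_force: [0.5, 4.2, 2.0]
opening: 0.0499
grip_force: 25.0
```

Emit:
move_arm([
  [-0.004,0,0,0,0,0],
  [-0.008,0,0,0,0,0],
  [-0.008,0,0,0,0,0],
])

```text
time: 28.35
tool_pos: [0.573, -0.0551, 0.0014]
tool_rot: [-3.142, -0.0, 1.62]
contact_force: [-1.4, 6.9, 2.0]
opening: 0.0499
grip_force: 25.0
```

Emit:
move_arm([
  [-0.003,0,0,0,0,0],
  [-0.006,0,0,0,0,0],
  [-0.006,0,0,0,0,0],
])

```text
time: 28.72
tool_pos: [0.573, -0.0552, 0.0014]
tool_rot: [-3.142, -0.001, 1.62]
contact_force: [-0.6, 8.6, 2.6]
opening: 0.0494
grip_force: 25.0
```

Emit:
move_arm([
  [-0.003,0,0,0,0,0],
  [-0.006,0,0,0,0,0],
  [-0.006,0,0,0,0,0],
])

```text
time: 29.1
tool_pos: [0.573, -0.0551, 0.0014]
tool_rot: [-3.141, -0.002, 1.62]
contact_force: [0.3, 10.4, 3.4]
opening: 0.0497
grip_force: 25.0
```

```bash
python3 q.py; python3 -c "
import cv2
im=cv2.imread('pics/q_scene.png'); cv2.imwrite('pics/v1.png',cv2.resize(im[140:280,130:320],None,fx=4,fy=4,interpolation=2))"
```

```text
29.1 [ 0.573  -0.0551  0.0014] [-3.1414e+00 -1.8000e-03  1.6198e+00] 0.049671990496423075 [ 0.29 10.38  3.39]
s 0.1598 lat -0.0002
wrist
top
   cart 593 [ 576.5 -179.3] [91.  65.7] 1.0 80.7 -> s 36.9 lat 0.3
   stop 137 [ 578.1 -220.6] [120.1   9.5] 3.1 100.1 -> s -4.4 lat -0.1
scene
   brtop 80 [587.5 -63.9] [55.1 22.3] 72.7 145.4 -> s 152.8 lat 14.5
   brtop 89 [ 575.2 -122.4] [51.9 11.6] 2.8 147.7 -> s 94.9 lat -0.7
   cart 51 [568.  -86.9] [15.9 50.9] 77.3 82.3 -> s 130.8 lat -6.1
   cart 813 [ 576.3 -164.9] [94.6 93. ] 3.8 78.9 -> s 52.4 lat -1.6
   stop 153 [ 580.1 -221.6] [119.6   9. ] 2.8 98.5 -> s -4.4 lat -0.6
```

View pics/v1.png

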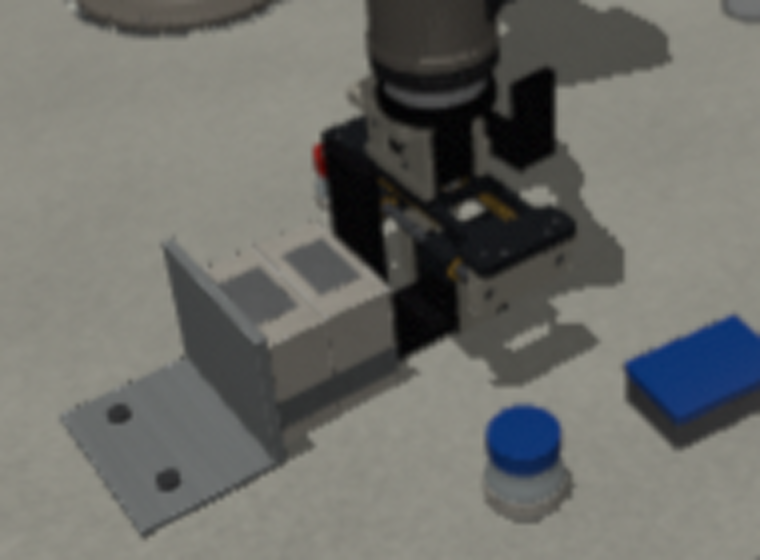

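The picture shows both cartons closed up between the plate at (215,330) and the bracket at (420,320). I'm opening and retreating straight up.

Emit:
move_arm([
  [0,0,0,0,0,0],
  [0,0,0,0,0,0],
  [0,0,0,0,0,0],
  [0,0,0,0,0,0],
  [0,0,0,0,0,0],
  [0,0,0,0,0,0],
], fingers=1)

```text
time: 30.0
tool_pos: [0.5731, -0.0567, 0.0014]
tool_rot: [3.142, 0.0, 1.62]
contact_force: [-0.9, -0.6, 0.3]
opening: 0.0917
grip_force: 0.0
```

Emit:
move_arm([
  [0.02,0,-0.05,0,0,0],
  [0.04,0,-0.2,0,0,0],
  [0.05,0,-0.5,0,0,0],
  [0.05,0,-1,0,0,0],
  [0.05,0,-1,0,0,0],
])

```text
time: 30.62
tool_pos: [0.5757, -0.052, 0.1067]
tool_rot: [3.132, 0.003, 1.62]
contact_force: [-0.1, 0.4, -0.0]
opening: 0.0913
grip_force: 0.0
```

Emit:
move_arm([
  [0,0,-0.5,0,0,0],
  [0,0,-1,0,0,0],
  [0,0,-1,0,0,0],
])

```text
time: 31.0
tool_pos: [0.5748, -0.0519, 0.2059]
tool_rot: [3.133, 0.002, 1.62]
contact_force: [0.1, -0.7, -0.4]
opening: 0.0921
grip_force: 0.0
```

Emit:
move_arm([
  [0.6,0,-1,0,0,0],
  [0.6,0,-1,0,0,0],
  [0.6,0,-1,0,0,0],
  [0.6,0,-1,0,0,0],
])

```text
time: 31.5
tool_pos: [0.5693, 0.0083, 0.3]
tool_rot: [-3.139, -0.0, 1.62]
contact_force: [-0.7, 0.3, -0.9]
opening: 0.0917
grip_force: 0.0
```

```bash
python3 q.py; python3 -c "
import cv2
im=cv2.imread('pics/q_wrist.png'); b=cv2.imread('pics/q_scene.png'); 
import numpy as np
cv2.imwrite('pics/v2.png',np.hstack([cv2.resize(im,(400,300)),cv2.resize(b[140:280,130:317],(400,300),interpolation=2)]))"
```

```text
31.5 [0.5693 0.0083 0.3   ] [-3.1392e+00 -1.0000e-04  1.6202e+00] 0.09174501381393703 [-0.68  0.34 -0.9 ]
s 0.2234 lat -0.0008
wrist
   brtop 598 [ 576.1 -120.9] [48.7 12.1] 1.9 150.0 -> s 93.9 lat -0.3
   cart 964 [ 577.8 -162.5] [89.7 48.6] 3.9 80.5 -> s 52.3 lat -0.6
top
   brtop 76 [ 574.3 -120.7] [50.8 10.8] 1.2 150.4 -> s 95.6 lat 1.0
   cart 792 [ 576.1 -169. ] [92.1 87. ] 2.5 80.8 -> s 47.2 lat 0.4
   stop 135 [ 578.6 -220.7] [120.1   9.7] 2.6 99.5 -> s -4.5 lat 0.4
scene
   brtop 88 [ 575.3 -122.7] [52.1 11.4] 2.1 147.9 -> s 94.6 lat -0.6
   cart 811 [ 576.7 -164.7] [92.  93.4] 3.2 78.9 -> s 52.6 lat -1.2
   stop 156 [ 580.2 -221.7] [119.6   8.6] 2.9 98.3 -> s -4.5 lat -0.5
```

View pics/v2.png

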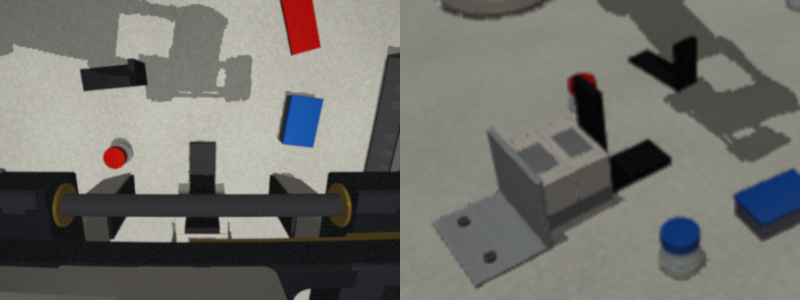

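The final picture shows the bracket at (590,120) standing upright and snug behind both cartons against the plate, with the arm clear. Its top measures about 95 mm from the plate face (95 means snug), lateral offset is within about 1 mm, and it is square to about 1°. Handing in.

```bash
python3 -c "
from cell import robot
print(robot.hand_in())"
```

```text
the job is handed in; nothing more can be done
None
```

The bracket was tipped up and stands on its short leg, and both cartons are snug between its back and the end plate, centred to about 1 mm and square to about 1°; the job was handed in at about 32 s, with no verdict returned. I also nudged carton A about 7 mm sideways to centre it before sliding the bracket in.

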